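# Sound the depth of the tall tumbler with a dipstick

## Robot

A 6-joint arm with a two-finger parallel gripper is mounted at the origin on the work surface. World frame = base frame: x ahead of the robot, y to its left, z up, the work surface at z = 0. Lengths are in m, angles in rad, forces in N, time in s.
With the tool pointing down it reaches from about 0.275 to 0.825 m from the base axis. Payload 4.9 kg.
Tool frame: the origin (TCP) lies midway between the tips of the shut fingers; the grasp point (between the pads) lies 19 mm behind it (grip_point_offset is the distance from the TCP to the grasp point, in m); z points along the fingers, x is the direction in which the jaws open and shut, and the axes are right-handed (so a half turn about z gives the same grasp; the last joint's range is limited). The gripper opens to 85 mm and grips with 20 to 120 N. Pads are 22 mm wide; open, the fingers measure 114 mm over their backs; the gripper's body (76 mm by 85 mm) begins 54 mm behind the grasp point. The pads swing forward as they close: fully open they stand 13 mm farther back than shut.
Start: joints at [-1.481, 0.326, -0.193, 1.052, 0, 1.437], TCP at [0.122, -0.536, 0.231] pointing down, gripper open.
Joint ranges: [-2.65, 2.65], [-0.97, 1.79], [-1.3, 1.35], [-1.93, 2.1], [-1.47, 1.37], [-3.14, 3.14]. Speed limits (rad/s): [2.57, 2.57, 3.14, 3.14, 3.14, 3.14].

## Interface

Orientations are given as a rotation vector (axis times angle).
In Python, from cell import * gives the robot as it stands. Calls block until the motion is done:
- movep(position, orientation): joint-space move of the TCP to a pose.
- move_l(position, velocity=0.15, rot=None, until_force=None): straight line of the TCP; rot=None keeps the orientation; velocity is the mean speed in m/s. With until_force (N) it stops when the force on the tool has changed by that much, and returns True; else False.
- set_joints(angles): joint-space move.
- let_go() and grab(newtons=None): open the fingers fully, or close them until they stop; newtons is the grip in N (None keeps the last).
- sleep(seconds).
- ik(position, orientation): joint angles nearest the present ones, or None.
- get_state(): the state.
- grab_frame(name): name is "scene" or "top"; returns a dict with "img" (400x640x3 uint8, red, green, blue), "fx", "fy", "cx", "cy" (pixels), "cam_to_world" (4x4, takes a point from camera to world coordinates). Camera axes: x right, y down, z forward; pixel columns grow to the right and rows downward; lengths in m; the calibration is good to about 2 mm. A picture is of the moment at which its call begins. There is no depth.
A pose or a line that the arm cannot do raises MotionError and nothing moves.
- sign_off(): hands the job in, once; it reports no verdict.
Trained networks look in the newest picture that a camera, given by its name, has taken for a name from the list of things; names that differ only in an ending like _2 or _b are one class to them, and where a whole thing is asked for, a point or a joint stands for the part that bears it (a point fixed in the world has none). Each returns a list of dicts, best first, with "score" (0 to 1); they miss things now and then, are a little off and sometimes report something else, mostly with a low value. They report only what shows in the picture. A call takes as long as a camera call. They do not tell look-alikes from the thing itself.
- spot_in(camera, name): "centre" ([column, row] in pixels, amid what is visible of it).
- silhouettes(camera, name): "mask" (400x640 bool, what is visible of it) and "centre" ([column, row] in pixels, amid what is visible of it).
- tip_of(camera, name): "centre" ([column, row] in pixels: a listed point, or the origin of a listed thing).
The state is a dict: "clock": time; "q": joint angles; "joint_velocities": joint speeds; "tau": joint torques, N m; "position": TCP position; "eef_rot": TCP orientation; "contact_force": force on the tool from outside, world axes, zero at the start; "wrist_torque": the same for the moment, N m; "finger_gap": opening from 0.0 (shut) to 1.0 (fully open).
Only numpy, scipy, OpenCV 4.12 (cv2) and the standard library are available. Lean on these libraries where they do the work, as an engineer would, in place of code of your own. Each camera call takes 0.05 s, during which the arm holds its last target.

## Task

Gauge how deep the taller of the two steel tumblers is: lift the wooden dipstick out of its stand by its thick head and lower it, thin end down, into the taller tumbler until it touches the bottom, and only then let go. Leave the dipstick standing in the tumbler (it may lean on the rim) and leave both tumblers upright where they are.

Things in the scene. Friction and masses are not known exactly. Their poses are not given: they have to be found in the camera images.
- dipstick_head (a point): Centre of the thick round head (28 mm across, 40 mm tall; grip it here) on top of a plain dark-wood dipstick, 180 mm overall, 35 g. Below the head a 14 mm round rod, 140 mm long, with thin pale rings every 20 mm. z axis points up the stick. It starts upright, loose, in a 30 mm deep blind hole in a fixed wooden block 80 x 80 x 40 mm, so this point begins 170 mm above the bench.
- dipstick_foot (a point): Centre of the dipstick's flat lower end, 160 mm below the centre of the head along the stick (10 mm above the bench at the start; 40 mm clears the block, which has 1.5 mm play round the rod).
- tall_tumbler_in (a point): Centre of the inner floor (6 mm above the underside) of the taller of two open, empty, round steel tumblers; z axis up. Outside 120 mm tall, 68 mm across at the rim; inside about 62 mm across at the mouth, 58 mm at the floor, 114 mm deep. Loose on the bench, about 0.3 kg. With the dipstick at the bottom its head stays wholly above the rim.
- short_tumbler_in (a point): Centre of the inner floor of the shorter tumbler, 6 mm above its underside: same shape and steel, 68 mm across, but only 75 mm tall. Loose, about 0.22 kg. Not to be used.
There are look-alikes about, which are no part of the job. Of the things that look like the part that bears dipstick_head, the smaller one is meant.

How it is judged:
On the way, in this order (a step that is already met when the one before it is completed fails the run):
1. the dipstick is lifted out of its stand, its foot more than 50 mm above the bench (height (world z) of dipstick_foot above 0.05 m), for 0.1 s.
2. the dipstick's foot is lowered to within 10 mm of the taller tumbler's floor while the fingers still hold it (horizontal distance between dipstick_foot and tall_tumbler_in below 0.03 m and z of dipstick_foot in the frame of tall_tumbler_in between -0.006 and 0.01 m and contact force between dipstick and the fingers above 0.5 N), for 0.1 s.
At the end, for the whole second after the job is handed in: The dipstick stands released and still in the taller tumbler, its foot within 8 mm of the inner floor's level and within 30 mm of its centre, leaning less than about 28 degrees; the tumbler is upright (within 10 degrees) and within 40 mm of where it began (horizontal distance between dipstick_foot and tall_tumbler_in below 0.03 m and z of dipstick_foot in the frame of tall_tumbler_in between -0.006 and 0.008 m and angle between dipstick_head's own z axis and vertical below 0.5 rad and angle between tall_tumbler_in's own z axis and vertical below 0.17 rad and distance of tall_tumbler_in from where it was at the start of the episode below 0.04 m and linear speed of dipstick below 0.03 m/s and contact force between dipstick and the fingers below 0.1 N); the robot touches nothing.
It fails at once if the shorter tumbler is shifted by more than 40 mm or tipped (distance of short_tumbler_in from where it was at the start of the episode above 0.04 m or angle between short_tumbler_in's own z axis and vertical above 0.35 rad).
It fails at once if the taller tumbler is tipped by more than 20 degrees (angle between tall_tumbler_in's own z axis and vertical above 0.35 rad).
It also fails if it takes over 45 s, if anything falls off the work surface, if the arm or the gripper's body presses on something with over 40 N, if the wrist force passes 120 N, or if a joint passes its speed limit or range.

## Working session

There is one attempt and no reset: what is moved stays moved. The work goes in short steps, each a Python script; the robot and the scene stay as the last script left them, time stands still between calls to the robot, and variables do not carry over. Pictures are saved under pics/ and viewed, and the job is handed in when it is done.

```bash
mkdir -p pics; cat > h.py <<'E'
from cell import *
import numpy as np, cv2
def save(f,n): cv2.imwrite('pics/'+n,f['img'][:,:,::-1])
def proj(f,p):
    T=np.linalg.inv(f['cam_to_world']);c=T[:3,:3]@np.array(p)+T[:3,3]
    return np.array([f['fx']*c[0]/c[2]+f['cx'],f['fy']*c[1]/c[2]+f['cy']])
def ray(f,u):
    T=np.array(f['cam_to_world']);d=np.array([(u[0]-f['cx'])/f['fx'],(u[1]-f['cy'])/f['fy'],1])
    return T[:3,3],T[:3,:3]@d
def atz(f,u,z):
    o,d=ray(f,u);return o+d*(z-o[2])/d[2]
E
python3 - <<'E'
from h import *
np.set_printoptions(precision=4,suppress=True)
z={'dipstick_head':.17,'dipstick_foot':.01,'tall_tumbler_in':.006,'short_tumbler_in':.006}
for c in ('scene','top'):
    f=grab_frame(c);save(f,c+'0.png');print(c,np.array(f['cam_to_world'])[:3],f['fx'])
    for n in z:
        for fn in (spot_in,tip_of):
            for r in fn(c,n): print(c,n,fn.__name__,round(r['score'],2),np.array(r['centre']),atz(f,r['centre'],z[n])[:2])
s=get_state();print(s['eef_rot'],s['clock'],s['finger_gap'])
E
```

```text
scene [[ 0.7721  0.4552 -0.4435  0.9608]
 [ 0.6352 -0.5284  0.5633 -0.5671]
 [ 0.022  -0.7166 -0.6971  0.8185]] 517.0111829413255
scene dipstick_head call 0.89 [322.  199.9] [ 0.569  -0.0357]
scene dipstick_head call 0.83 [275.8 163.3] [ 0.439  -0.0152]
scene dipstick_head call 0.74 [275.7 149. ] [0.4096 0.0169]
scene dipstick_head call 0.59 [322.8 188.7] [ 0.5519 -0.0119]
scene dipstick_foot call 0.92 [325.1 198.2] [0.4742 0.1041]
scene dipstick_foot call 0.25 [386.9 154.1] [0.4934 0.3257]
scene dipstick_foot call 0.81 [322. 245.] [ 0.5543 -0.0077]
scene dipstick_foot call 0.68 [278.1 231.6] [ 0.4615 -0.0387]
scene tall_tumbler_in call 0.71 [380.8 153.3] [0.4778 0.3228]
scene tall_tumbler_in call 0.77 [379.3 176.4] [0.5232 0.2488]
scene short_tumbler_in call 0.93 [200.3 284.9] [ 0.4377 -0.2338]
scene short_tumbler_in call 0.73 [203.6 296.5] [ 0.4623 -0.2477]
top [[-0.0213 -0.9984  0.0514  0.464 ]
 [-0.9998  0.021  -0.0071 -0.0007]
 [ 0.006  -0.0516 -0.9987  0.8569]] 376.6521723849473
top dipstick_head call 0.83 [330.9 226.1] [ 0.4496 -0.0281]
top dipstick_head call 0.54 [320.4 169.1] [ 0.5543 -0.0113]
top dipstick_head call 0.6 [333.4 225.6] [ 0.4504 -0.0327]
top dipstick_head call 0.49 [323.1 168.9] [ 0.5546 -0.0162]
top dipstick_foot call 0.96 [332.8 228. ] [ 0.442  -0.0387]
top dipstick_foot call 0.77 [317.1 169.8] [ 0.5739 -0.0062]
top dipstick_foot call 0.7 [320.6 179.2] [ 0.5524 -0.0137]
top tall_tumbler_in call 0.83 [191.  189.2] [0.5362 0.2797]
top tall_tumbler_in call 0.58 [319.1 172.6] [ 0.5679 -0.0107]
top tall_tumbler_in call 0.62 [203.6 190.7] [0.5322 0.2513]
top short_tumbler_in call 0.6 [436.7 216.5] [ 0.4627 -0.2744]
top short_tumbler_in call 0.9 [429.4 215.8] [ 0.4647 -0.2579]
[ 2.4556 -1.9595  0.0001] 0.9 1.0007293058806834
```

View pics/scene0.png

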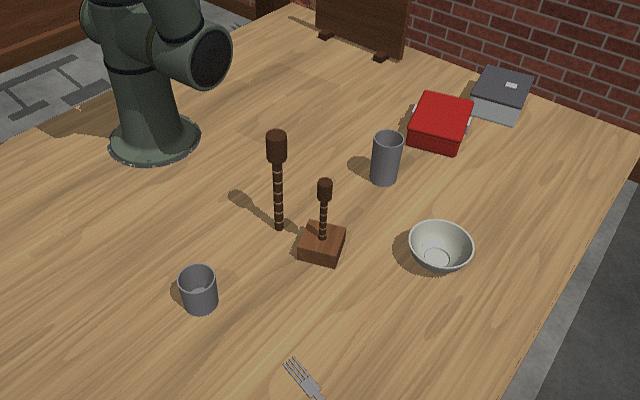

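View pics/top0.png

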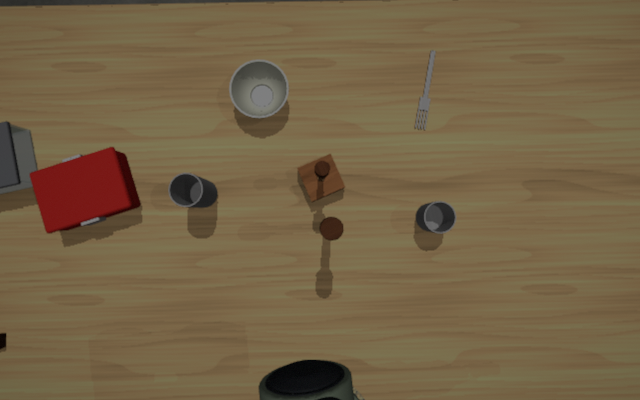

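The scene picture shows the small dipstick in its block at about (323,190), and a larger look-alike at (277,150) nearer the base. The tall tumbler is at (386,157) and the short one at (199,289). I'll refine these positions by fitting cylinder outlines to the masks in both views.

```bash
cat > fit.py <<'E'
from h import *
from scipy.optimize import least_squares
def hull(f,x,y,z0,z1,r0,r1):
    a=np.linspace(0,2*np.pi,40)
    P=[proj(f,[x+r*np.cos(t),y+r*np.sin(t),z]) for z,r in((z0,r0),(z1,r1)) for t in a]
    return cv2.convexHull(np.array(P,np.float32))
def bb(h): h=h.reshape(-1,2);return np.r_[h.min(0),h.max(0)]
def mbb(m): ys,xs=np.nonzero(m);return np.array([xs.min(),ys.min(),xs.max()+1,ys.max()+1])-0.5+0
E
python3 - <<'E'
from fit import *
np.set_printoptions(precision=4,suppress=True)
F={}
for c in ('scene','top'):
    f=F[c]=grab_frame(c)
    for n in ('dipstick_head','tall_tumbler_in','short_tumbler_in'):
        for i,r in enumerate(silhouettes(c,n)):
            m=np.array(r['mask']);print(c,n,round(r['score'],2),np.array(r['centre']),mbb(m),m.sum())
            np.save(f'm_{c}_{n}_{i}.npy',m)
for n,(x,y,h,r0) in {'tall':(.52,.25,.12,.032),'short':(.46,-.25,.075,.032)}.items():
    for c in F: print(n,c,bb(hull(F[c],x,y,0,h,r0,.034)))
c='scene';print('stick head',bb(hull(F[c],.554,-.014,.15,.19,.014,.014)),bb(hull(F['top'],.554,-.014,.15,.19,.014,.014)))
E
```

```text
scene dipstick_head 0.65 [274.1 162.3] [265.5 127.5 286.5 230.5] 1308
scene dipstick_head 0.56 [322.  198.6] [317.5 176.5 332.5 238.5] 583
scene tall_tumbler_in 0.87 [383.8 155.4] [368.5 128.5 403.5 186.5] 1581
scene tall_tumbler_in 0.52 [321.5 197.4] [315.5 176.5 332.5 239.5] 673
scene short_tumbler_in 0.8 [199.6 282.8] [177.5 262.5 218.5 314.5] 1703
top dipstick_head 0.77 [319.7 172.7] [313.5 160.5 329.5 181.5] 254
top dipstick_head 0.71 [332.3 227.9] [318.5 217.5 342.5 239.5] 429
top tall_tumbler_in 0.84 [192.1 189.7] [167.5 173.5 217.5 208.5] 1388
top short_tumbler_in 0.7 [437.5 218.9] [414.5 200.5 455.5 233.5] 1064
tall scene [364.6754 127.866  399.7234 186.652 ]
tall top [169.5618 175.3117 219.0532 210.2759]
short scene [177.4986 259.031  219.4505 313.064 ]
short top [411.2161 201.5401 452.0381 234.2853]
stick head [315.0388 176.543  331.2159 202.9844] [314.222  159.9548 329.9291 177.9922]
```

```bash
python3 - <<'E'
from fit import *
np.set_printoptions(precision=4,suppress=True)
F={c:grab_frame(c) for c in('scene','top')}
def fit(model,obs,p0):
    def res(p): return np.concatenate([(bb(model(F[c],p))-o)[k] for c,o,k in obs])
    s=least_squares(res,p0,diff_step=1e-4);print(s.x,res(s.x));return s.x
al=[0,1,2,3]
mb=lambda c,n,i:mbb(np.load(f'm_{c}_{n}_{i}.npy'))
for nm,h in(('tall',.12),('short',.075)):
    n=nm+'_tumbler_in'
    for cs in(('scene','top'),('scene',),('top',)):
        print(nm,cs);fit(lambda f,p:hull(f,p[0],p[1],0,h,.032,.034),[(c,mb(c,n,0),al) for c in cs],[.5,.2 if h>.1 else -.25])
for cs in([('scene',1,[0,1,2]),('top',0,[0,1,2])],[('scene',1,[0,1,2])],[('top',0,[0,1,2])]):
    print('stick');fit(lambda f,p:hull(f,p[0],p[1],.15,.19,.014,.014),[(c,mb(c,'dipstick_head',i),k) for c,i,k in cs],[.55,-.01])
print('big: x y top r')
fit(lambda f,p:hull(f,p[0],p[1],p[2]-.05,p[2],p[3],p[3]),[('scene',mb('scene','dipstick_head',0),[0,1,2]),('top',mb('top','dipstick_head',1),[1,2,3])],[.46,-.035,.24,.02])
# dark-edge crop
for c in F:
    im=F[c]['img']; 
    u=(322,195) if c=='scene' else (325,195)
    cr=im[u[1]-70:u[1]+70,u[0]-90:u[0]+90,::-1];cv2.imwrite(f'pics/crop_{c}.png',cv2.resize(cr,None,fx=4,fy=4,interpolation=0))
E
```

```text
tall ('scene', 'top')
[0.5253 0.2545] [-0.9211 -0.6049 -0.6504  0.1716 -0.2323 -0.8218 -0.4328 -0.509 ]
tall ('scene',)
[0.527  0.2551] [-0.1769 -0.4216  0.1662  0.3703]
tall ('top',)
[0.5238 0.2538] [ 0.1131 -0.1007 -0.1319  0.1168]
short ('scene', 'top')
[ 0.4627 -0.2554] [-1.3959 -0.9456 -0.1737  1.3159 -0.9543 -0.2989 -0.9199 -0.567 ]
short ('scene',)
[ 0.4634 -0.2541] [-0.5539 -1.1874  0.5965  1.0503]
short ('top',)
[ 0.4617 -0.2574] [-0.0631  0.1328  0.0578 -0.132 ]
stick
[ 0.5552 -0.0122] [-1.3573 -0.158  -0.1555 -0.2821 -1.1958 -0.5758]
stick
[ 0.5565 -0.0116] [-0.6224 -0.0206  0.605 ]
stick
[ 0.553 -0.013] [ 0.1457  0.0003 -0.1457]
big: x y top r
[ 0.4482 -0.0239  0.2507  0.0184] [-0.5134 -0.0265 -0.7502 -0.8685 -0.7543  0.0527]
```

```bash
ls pics
```

```text
crop_scene.png
crop_top.png
scene0.png
top0.png
```

The dipstick fits at (0.555, -0.0125). The look-alike is at about (0.448, -0.024), with its top near z = 0.25. The tall tumbler is at (0.525, 0.2545). I'll approach from above with the jaws closing across the line between the two sticks.

```bash
python3 - <<'E'
from h import *
a=np.radians(42);R=np.pi*np.array([np.cos(a),-np.sin(a),0])
move_l([.122,-.536,.42],velocity=.25)
movep([.555,-.0125,.40],R)
move_l([.555,-.0125,.25],velocity=.15)
for c in('scene','top'): save(grab_frame(c),c+'1.png')
s=get_state();print(s['clock'],s['position'],s['eef_rot'],s['contact_force'],s['q'])
E
```

```text
5.975 [ 0.5556709  -0.01263604  0.25104063] [-2.33380348  2.10150301 -0.00255189] [-0.27908319  0.28754264  0.53495646] [-1.55543936e-01  3.23382480e-01 -1.45118754e-01  1.10035611e+00
 -1.13193799e-06  2.88139376e+00]
```

View pics/scene1.png

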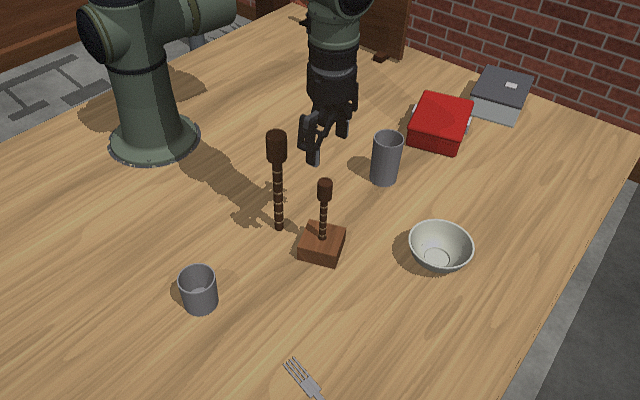

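The gripper hangs open above the small stick at about (325,150), and the wrist is well clear of the look-alike. Next I'll descend and grip.

```bash
python3 - <<'E'
from h import *
hit=move_l([.555,-.0125,.151],velocity=.08,until_force=6)
s=get_state();print(hit,s['position'],s['contact_force'])
for c in('scene','top'): save(grab_frame(c),c+'2.png')
if not hit:
    grab(30); sleep(.2)
    s=get_state();print(s['clock'],s['position'],s['contact_force'],s['finger_gap'])
    f=grab_frame('scene');save(f,'scene3.png')
E
```

```text
False [ 0.55543307 -0.01255456  0.15155549] [ 0.41741136 -0.53518912  0.10487828]
8.2167 [ 0.55510738 -0.01245987  0.15114438] [0.12002419 0.87069288 2.0371077 ] 0.3202086966031301
```

View pics/scene3.png

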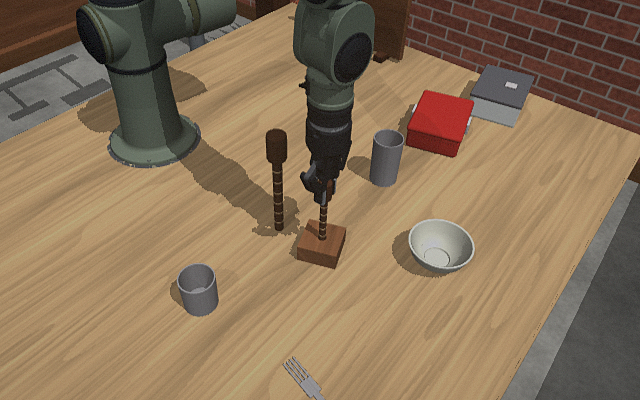

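The jaws stopped at about 27 mm (0.32 × 85), which matches the 28 mm head. Next I'll lift slowly and check.

```bash
python3 - <<'E'
from h import *
print(move_l([.555,-.0125,.22],velocity=.08)); 
move_l([.555,-.0125,.315],velocity=.12); sleep(.2)
s=get_state();print(s['clock'],s['position'],s['contact_force'],s['finger_gap'],s['q'])
for c in('scene','top'):
    f=grab_frame(c);save(f,c+'4.png')
    p=s['position'];print(c,'foot expected',proj(f,p+np.array([0,0,-.141])),'headc',proj(f,p+np.array([0,0,.019])))
    for r in tip_of(c,'dipstick_foot')+tip_of(c,'dipstick_head'):print(r)
E
```

```text
False
10.425 [ 0.55459848 -0.01246306  0.31417864] [ 0.2021459   0.49170574 -0.85647674] 0.32068393645438936 [-1.55521086e-01  2.97138164e-01 -2.16086657e-02  1.25356784e+00
 -2.68804144e-05  2.88135842e+00]
scene foot expected [323.85411749 188.2638857 ] headc [327.84670404 115.7753885 ]
{'centre': [278.7, 229.1], 'score': 0.87}
{'centre': [326.4, 187.4], 'score': 0.72}
{'centre': [325.9, 118.2], 'score': 0.65}
{'centre': [275.8, 148.9], 'score': 0.65}
top foot expected [321.06504209 168.69443585] headc [322.6920264  153.60437712]
```

View pics/scene4.png

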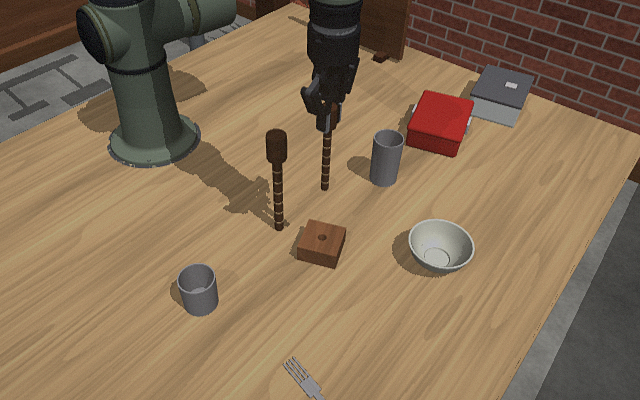

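View pics/top4.png

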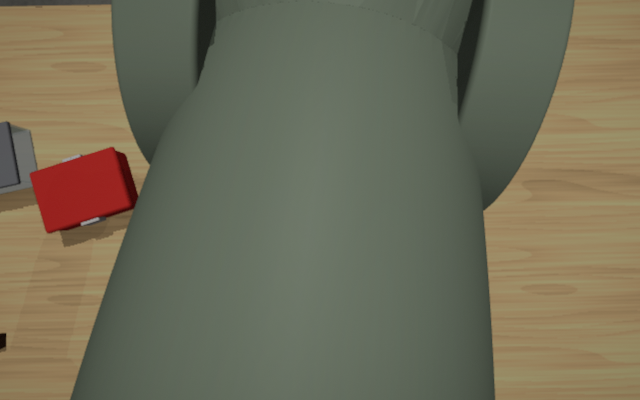

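The stick is out and vertical, with its foot at (325,189), within about 2 px of where I expected it. The empty block shows at (322,243). In the top view the arm hides everything. Next I'll carry the stick over the tall tumbler.

```bash
python3 - <<'E'
from h import *
a=np.radians(28.4);R=np.pi*np.array([np.cos(a),-np.sin(a),0])
move_l([.525,.2545,.315],velocity=.12,rot=R); sleep(.3)
s=get_state();print(s['clock'],s['position'],s['contact_force'],s['finger_gap'],s['q'])
f=grab_frame('scene');save(f,'scene5.png')
im=f['img'][60:210,290:490,::-1];cv2.imwrite('pics/crop5.png',cv2.resize(im,None,fx=4,fy=4,interpolation=cv2.INTER_CUBIC))
p=s['position'];print('foot expected',proj(f,p+np.array([0,0,-.141])),'headc',proj(f,p+np.array([0,0,.019])))
for r in tip_of('scene','dipstick_foot')+silhouettes('scene','tall_tumbler_in'):print(r['centre'],r['score'])
from fit import bb,hull,mbb
print(bb(hull(f,.525,.2545,0,.12,.032,.034)),[mbb(r['mask']) for r in silhouettes('scene','tall_tumbler_in')])
E
```

```text
13.4167 [0.52501651 0.25437567 0.31502575] [-0.44130141 -0.12629363 -0.11631727] 0.32064614326295937 [ 3.24692989e-01  3.52418430e-01  5.84135656e-02  1.27677818e+00
 -1.78395775e-05  2.88701869e+00]
foot expected [390.48523118 116.97788242] headc [401.30231667  48.36657451]
[394.1, 118.2] 0.78
[280.9, 227.3] 0.62
[385.4, 156.0] 0.68
[367.48764 127.83956 402.74667 186.61084] [array([368.5, 128.5, 403.5, 186.5])]
```

View pics/crop5.png

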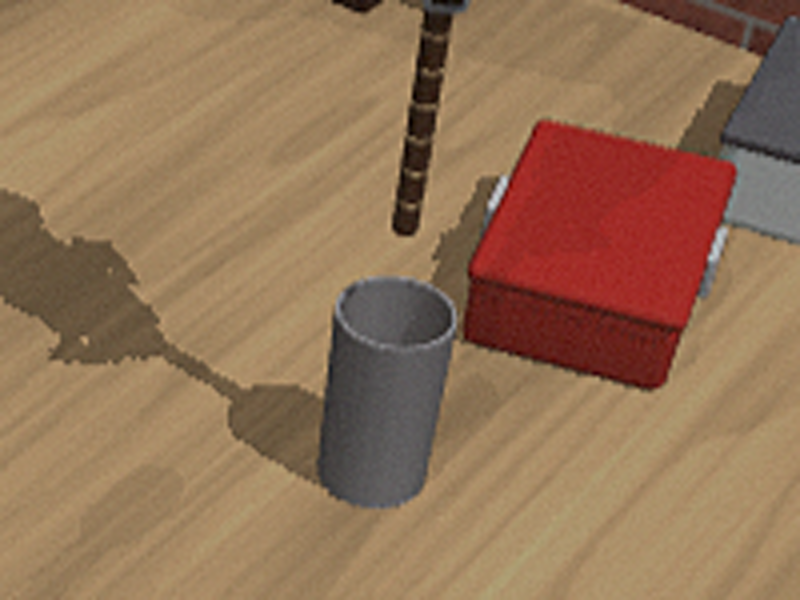

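The foot shows at (391,117), right where predicted, and the tumbler mouth at (388,138) lines up below it. Lowering now, with a force guard.

```bash
python3 - <<'E'
from h import *
x,y=.525,.2545
h=move_l([x,y,.165],velocity=.08,until_force=6)
s=get_state();print(h,s['position'],s['contact_force'])
if not h:
    sleep(.2)
    h=move_l([x,y,.143],velocity=.01,until_force=3)
    sleep(.4)
    s=get_state();print(h,s['clock'],s['position'],s['contact_force'],s['finger_gap'])
f=grab_frame('scene');save(f,'scene6.png')
im=f['img'][60:210,290:490,::-1];cv2.imwrite('pics/crop6.png',cv2.resize(im,None,fx=4,fy=4,interpolation=cv2.INTER_CUBIC))
E
```

```text
False [0.52530095 0.25460424 0.16545012] [-0.15756795  0.68307018  0.24560859]
True 17.8417 [0.52507065 0.25452639 0.14711475] [-0.76464007  0.52205626  5.03558158] 0.31659131282632086
```

View pics/crop6.png

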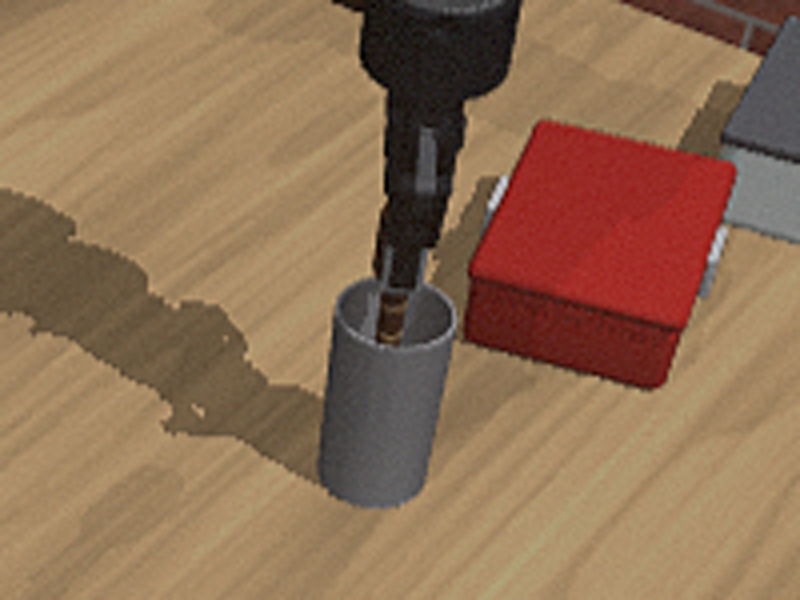

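Contact came at TCP z = 0.1471, which is the height predicted for the floor, and the tumbler hasn't moved. Releasing and rising.

```bash
python3 - <<'E'
from h import *
x,y=.525,.2545
let_go(); sleep(1.0)
f=grab_frame('scene');save(f,'scene7.png')
s=get_state();print(s['clock'],s['contact_force'],s['finger_gap'],s['position'])
im=f['img'][60:210,290:490,::-1];cv2.imwrite('pics/crop7.png',cv2.resize(im,None,fx=4,fy=4,interpolation=cv2.INTER_CUBIC))
E
```

```text
19.5417 [ 0.57000246 -0.27883479 -0.45770353] 1.0005958816890492 [0.5242872  0.25426182 0.1461886 ]
```

View pics/crop7.png

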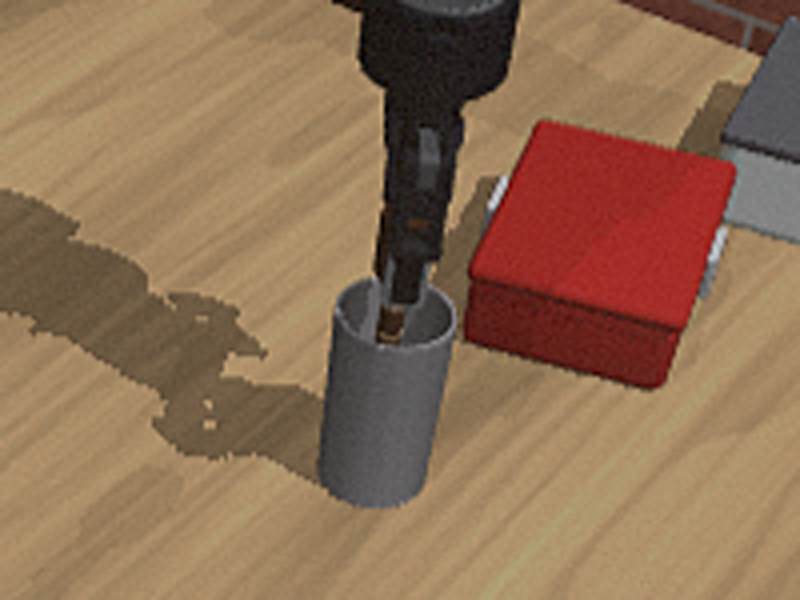

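The fingers are open and the stick is still upright in the tumbler. I'll rise straight up, move aside and look.

```bash
python3 - <<'E'
from fit import *
np.set_printoptions(precision=4,suppress=True)
x,y=.525,.2545
print(move_l([x,y,.32],velocity=.08,until_force=6))
s=get_state();print(s['clock'],s['position'],s['contact_force'])
q=list(s['q']);q[0]-=1.2;q[1]-=.2;set_joints(q);sleep(.5)   # swing right, raised
s=get_state();print(s['clock'],s['position'],s['contact_force'])
for c in('scene','top'):
    f=grab_frame(c);save(f,c+'8.png')
    print(c,'exp head',proj(f,[x,y,.166]),'tumbler exp',bb(hull(f,x,y,0,.12,.032,.034)))
    for r in silhouettes(c,'tall_tumbler_in'):print(r['centre'],r['score'],mbb(r['mask']))
    for r in tip_of(c,'dipstick_head'):print(r)
    im=f['img'][60:210,290:490,::-1] if c=='scene' else f['img'][120:270,90:290,::-1]
    cv2.imwrite(f'pics/crop8{c}.png',cv2.resize(im,None,fx=4,fy=4,interpolation=cv2.INTER_CUBIC))
E
```

```text
False
21.8667 [0.5248 0.2544 0.3197] [0.1313 0.4113 0.5107]
24.7083 [ 0.4179 -0.3856  0.4343] [-0.5049  0.146   0.4121]
scene exp head [390.0251 120.0279] tumbler exp [367.4876 127.8396 402.7467 186.6108]
[382.2, 158.0] 0.61 [368.5 128.5 403.5 186.5]
{'centre': [273.1, 148.4], 'score': 0.84}
{'centre': [390.6, 118.0], 'score': 0.65}
top exp head [175.9465 188.2149] tumbler exp [167.2533 172.8225 217.0556 208.1163]
[197.5, 187.1] 0.9 [168.5 172.5 216.5 207.5]
{'centre': [176.5, 188.3], 'score': 0.81}
{'centre': [332.8, 228.0], 'score': 0.67}
```

View pics/crop8scene.png

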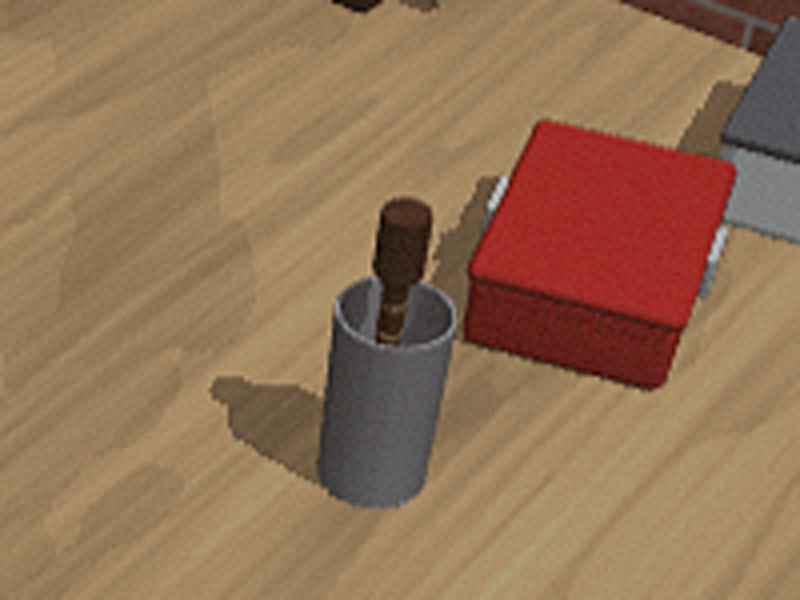

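View pics/top8.png

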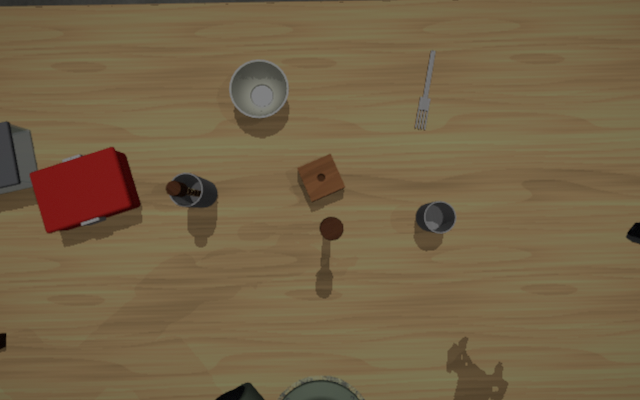

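View pics/scene8.png

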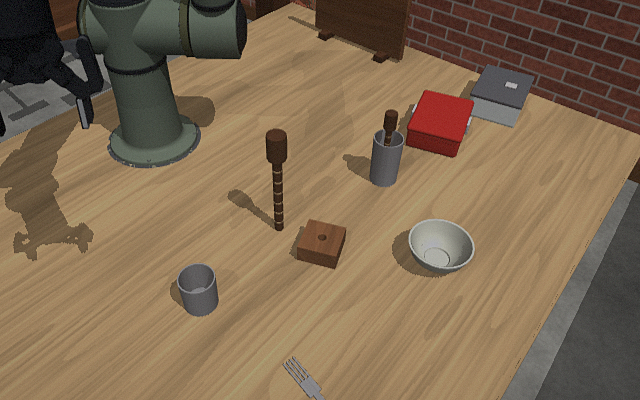

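The dipstick stands upright in the tall tumbler. Its head is at (391,119) in the scene view and (176,188) in the top view, both as expected. Nothing else moved and the robot is clear.

```bash
python3 -c "
from cell import *
sign_off()"
```

```text
the job is handed in; nothing more can be done
```

I put the dipstick, foot down, in the taller tumbler, let go once it touched the bottom, and handed the job in. I gripped the smaller stick by its head and lifted it out of the block. I lowered it under a force guard until it met the tumbler floor, at tool height 0.1471 m (0.147 m predicted) with about 5 N of contact force. Only then did I open the fingers, rise straight up and swing clear.

**Last checks, in both cameras:**
- **Dipstick:** it stands practically upright in the tumbler, its head within about 2 px of the expected spot.
- **Tall tumbler:** its outline is within about 1 px of where it began.
- **Everything else:** the short tumbler and the larger look-alike stick look unmoved.
- **Robot:** it touched nothing. The clock read about 25 s of the 45 s allowed.

No check failed or disagreed, beyond the 1–3 px scatter in what the networks reported. The top view was blocked by the arm while the stick was held aloft, so that check used the scene camera only. The hand-in gives no verdict.

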